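# Press a puppet knuckle's pin home on the pedal press

### The job

One of the three wooden knuckle blocks in the rack still has its steel pin standing out of one end. Take it out of the rack, set it down upright on the green cutting mat and let go to change your grip, then stand it in the nest of the pin press with the pin facing the ram, let go, and press the pedal right down to its stop with the gripper so that the ram pushes the pin in flush. Let the pedal come back up and leave the block in the nest; only the press may push the pin, and leave the other two blocks and everything else on the table where they are.

Things in the scene. Friction and masses are not known exactly. Their poses are not given: they have to be found in the camera images.
- block: the knuckle block to work on: beech, 36 mm wide (its x), 60 mm long (its y), 44 mm tall (its z), about 80 g. Origin at the centre of its underside. The pin comes out of its -y end. It starts in one of the rack's three slots, standing on the rack's base
- knuckle (a point): centre of that block, half-way up (22 mm above its underside), axes as the block's: x across its 36 mm width, y along its 60 mm length away from the pin, z up
- pin_tip (a point): outer end of the block's steel pin: 10 mm thick, axis 11.5 mm above the block's underside, central in the width. At the start it stands 10 mm out of the block's -y end (40 mm from its centre). Fingers that grip the block over its two ends must stay above the pin: 18 mm or more over the underside
- pin (a joint): how far the pin has been pushed in, m: 0 standing 10 mm out, 0.010 flush with the end face. It is tight: about 6 N to move it, and it stays where it is
- rack: fixed plywood rack, base 180 x 110 x 8 mm, origin under its centre. Four fins 8 mm thick, 48 mm long (y), 40 mm tall over the base, at x = -78, -26, 26, 78 mm. A block stands on the base in each slot (x = -52, 0, 52), its length along y. The fins cover the blocks' long sides; take them over their two ends (60 mm)
- mat_top (a point): centre of the upper face of the fixed green cutting mat, 170 (its x) x 130 (its y) x 3 mm thick, lying flat on the table
- nest (a point): centre of the block (half-way up) when it is home in the press nest, 36 mm above the table; the bed is 22 mm below. Axes as the block's when loaded right: x across, y from ram to anvil, z up. There are 78 mm between ram and anvil for 60 + 10 mm: load the block with its centre at y = -4 mm; the ram slides it to the anvil. Its long sides are free for fingers at y below 16 mm, its ends are not
- press: fixed grey pin press, origin on the table under the nest, axes as the nest's. Bed top 14 mm above the table. Anvil face at y = +30 mm, 48 mm tall over the bed; before it, from y = 16.5 to 30.5 mm, two cheeks 42 mm tall leave a 42 mm wide gap for the block. Ram housing from y = -76 to -134 mm, 54 mm tall over the bed. Pedal hinge along y at x = 55 mm, 45 mm above the table
- ram (a joint): advance of the steel ram towards the anvil, m: 0 at rest (its face, 20 mm round, at pin height, at y = -48 mm of the nest), 0.017 with the pedal at its stop
- pedal_pad (a point): point to press: on top of the pedal's rubber tread, on its middle line, 120 mm from the hinge; moves with the pedal. At rest 86 mm above the table, at the stop 51 mm. It lies about 178 mm from the nest along the nest's -y. The pedal is a steel plate 60 mm wide, sloping at rest 0.30 rad up towards the nest's -x, level at the stop
- pedal (a joint): pedal angle, rad: 0 up at rest, 0.30 down at its stop; a spring brings it back. Roughly 3 N at the pad starts it and roughly 10 N brings it to the stop with the pin going in. The ram advances 17 mm over the pedal's travel, in proportion, which leaves the pin flush within 1 mm
- done_a: finished block of the same size in another slot of the rack, its pin already flush; leave it. Origin at the centre of its underside
- done_b: the other finished block in the rack, pin flush; leave it. Origin at the centre of its underside
- mug: white mug, 80 mm across, 90 mm tall; leave it. Origin under its centre
- glue: white glue bottle, 44 mm across, 130 mm tall; leave it. Origin under its centre
- ink: green glass ink bottle, 52 mm across, 75 mm tall; leave it. Origin under its centre
- tape: roll of paper tape lying flat, 90 mm across, 24 mm tall; leave it. Origin under its centre
- brush: paint brush lying on the table; leave it. Origin in its shaft
- jar: glass jar with a steel lid, 72 mm across, 100 mm tall; leave it. Origin under its centre
Not all that is in view belongs to the job. Leave any orange look-alike of the block alone. Of the things that look like the part that bears mat_top, take the one that is farthest from the robot's base at the start.

How it is judged:
By the outcome, as a careful person would: the job done as asked, in the order asked, and still so for the second after the job is handed in, with the robot touching nothing.
It also fails if it takes over 64 s, if anything falls off the work surface, if the arm or the gripper's body presses on something with over 40 N, if the wrist force passes 120 N, or if a joint passes its speed limit or range.

### The arm

A 6-joint arm with a two-finger parallel gripper is mounted at the origin on the work surface. World frame = base frame: x ahead of the robot, y to its left, z up, the work surface at z = 0. Lengths are in m, angles in degrees, forces in N, time in s.
With the tool pointing down it reaches from about 0.375 to 0.75 m from the base axis. Payload 9 kg.
Tool frame: the origin (TCP) lies where the fingers leave the gripper's body, on its centre line; the fingertips stand 73 mm ahead of it and the grasp point (between the pads) lies 54 mm ahead of it (robot.tip_reach is the distance from the TCP to the fingertips, in m); z points along the fingers, y is the line along which they close (so a half turn about z gives the same grasp; the last joint's range is limited). The gripper opens to 85 mm and grips with 20 to 120 N. Pads are 22 mm wide; open, the fingers measure 114 mm over their backs; the gripper's body (76 mm by 85 mm) begins 54 mm behind the grasp point. The pads swing forward as they close: fully open they stand 13 mm farther back than shut.
Start: joints at [64.131, 5.964, 5.575, 89.605, 0, 77.527], TCP at [0.139, 0.584, 0.304] pointing down, gripper open.
Joint ranges: [-171.21, 171.21], [-48.23, 106.86], [-62.78, 66.21], [-105.2, 120.99], [-86.42, 89.51], [-180, 180]. Speed limits (degrees/s): [127.2, 127.2, 147.25, 180, 180, 180].

### API

Orientations are given as [roll, pitch, yaw] about the fixed x, y, z axes, in that order (R = Rz(yaw) Ry(pitch) Rx(roll)).
In Python, from plant import robot gives the robot as it stands. Calls block until the motion is done:
- robot.move_pose(position, orientation): joint-space move of the TCP to a pose.
- robot.line_to(position, vel=0.15, rotation=None, guard=None): straight line of the TCP; rotation=None keeps the orientation; vel is the mean speed in m/s. With guard (N) it stops when the force on the tool has changed by that much, and returns True; else False.
- robot.goto_joints(angles): joint-space move.
- robot.set_gripper(opening): finger opening in m; the grip force is fixed at half the most; returns when the fingers have stopped.
- robot.pause(seconds).
- robot.ik(position, orientation): joint angles nearest the present ones, or None.
- robot.observe(): the state.
- robot.grab_frame(name): name is "side" or "top" or "wrist"; returns the picture (384x512x3 uint8, blue, green, red); there is no depth.
- robot.get_calibration(name): a dict with "vertical_fov" (degrees; the focal length in pixels is half the picture's height over the tangent of half this angle, whatever the lens; pixels are square), "cx", "cy" (the principal point, pixels), "k1" (the pictures are not rectified: a ray, as slopes to the right and down, at radius r is drawn at 1 + k1 r^2 times it, then the intrinsics apply), "rvec" (rotation vector, rad) and "tvec" (3), from world to camera coordinates, as OpenCV has them. Camera axes: x right, y down, z forward; pixel columns grow to the right and rows downward; lengths in m; the calibration is good to about 2 mm. A picture is of the moment at which its call begins: read the wrist's pose just before it. get_calibration takes no time and is no camera call; for the wrist camera it gives the pose at the moment of the call.
A pose or a line that the arm cannot do raises robot.IKError and nothing moves.
- robot.job_done(): hands the job in; it is judged then, once.
The state is a dict: "time": time; "q": joint angles; "qvel": joint speeds; "joint_torque": joint torques, N m; "tool_pos": TCP position; "tcp_rot": TCP orientation; "ft_force": force on the tool from outside, world axes, zero at the start; "torque": the same for the moment, N m; "gripper_width": finger opening in m; "gripper_force": force on a finger pad.
Only numpy, scipy, OpenCV 4.12 (cv2) and the standard library are available. Lean on these libraries where they do the work, as an engineer would, in place of code of your own. Each camera call takes 0.05 s, during which the arm holds its last target. There are 200 camera calls.

## Working session

There is one attempt and no reset: what is moved stays moved. The work goes in short steps, each a Python script; the robot and the scene stay as the last script left them, time stands still between calls to the robot, and variables do not carry over. Pictures are saved under pics/ and viewed, at most 10 in all, crops included, and the job is handed in when it is done.

```bash
ls; mkdir -p pics; python3 - <<'E'
from plant import robot
import cv2
for n in ("top","side"):
    f=robot.grab_frame(n); cv2.imwrite(f"pics/{n}0.png",f)
    cv2.imwrite(f"pics/{n}0b.png",cv2.resize(f,(800,600),interpolation=cv2.INTER_CUBIC))
    print(n,robot.get_calibration(n))
print(robot.observe())
E
```

```text
pics
top {'vertical_fov': 50.27056547968067, 'cx': 258.1127359831732, 'cy': 194.2795356979304, 'k1': -0.041845633107991664, 'rvec': array([ 2.13193345, -2.1421683 ,  0.17986865]), 'tvec': array([0.07081553, 0.56117431, 1.09984184])}
side {'vertical_fov': 52.76831055531403, 'cx': 261.8322673420322, 'cy': 193.4002876665544, 'k1': 0.0033773580044615817, 'rvec': array([ 0.3639358 , -2.80482281,  1.14254828]), 'tvec': array([0.5325288 , 0.12026531, 0.91709825])}
{'time': 0.1, 'q': array([6.41320052e+01, 5.99685279e+00, 5.53222487e+00, 8.96049171e+01,
       4.20576355e-05, 7.75266425e+01]), 'qvel': array([-0.04926296, -0.09766305,  0.1259226 ,  0.01550065, -0.04937601,
       -0.04734287]), 'joint_torque': array([ 7.33978115e-03, -5.58205998e+01,  5.04720783e+01,  1.29687478e-02,
       -1.53129608e-04,  2.88610761e-05]), 'tool_pos': array([0.13889108, 0.58348623, 0.30318993]), 'tcp_rot': array([-1.79932106e+02, -1.50617814e-02,  1.66605354e+02]), 'ft_force': array([ 0.09484284,  0.19447584, -0.17741322]), 'torque': array([-0.01919445,  0.00184063,  0.01257462]), 'gripper_force': 0.0, 'gripper_width': 0.08536733756842976}
```

View pics/top0b.png

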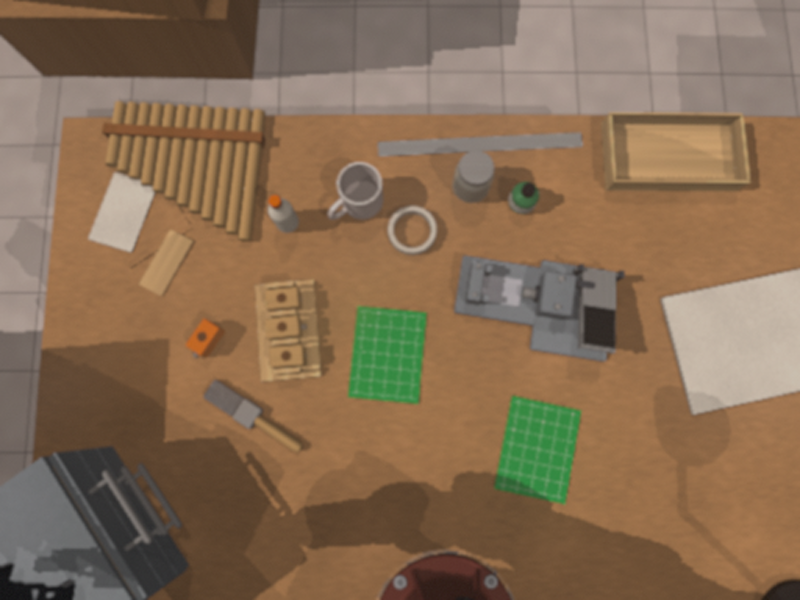

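View pics/side0b.png

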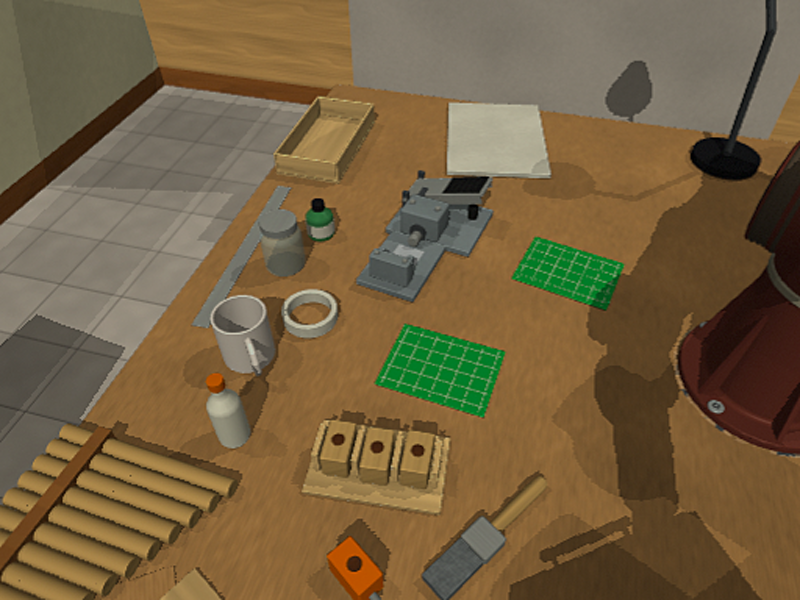

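The top view shows two green mats at (388,354) and (538,449) in the 800x600 picture. The base is at about (445,600), so the first mat is farther away and is the one meant. The rack is at (288,330) with three beech blocks, and the orange look-alike at (203,338) stays where it is. The press has its anvil at (478,283), its ram housing at (557,290) and its black tread at (600,327). The pin is too small to see here, so I'll look from close by.

```bash
cat > h.py <<'E'
import numpy as np, cv2
from plant import robot
def cam(n):
    c=robot.get_calibration(n); f=192/np.tan(np.radians(c["vertical_fov"]/2))
    R=cv2.Rodrigues(np.array(c["rvec"]))[0]; return dict(f=f,c=np.array([c["cx"],c["cy"]]),k=c["k1"],R=R,t=np.array(c["tvec"]).ravel())
def ray(C,uv):
    d=(np.array(uv,float)-C["c"])/C["f"]; s=d.copy()
    for _ in range(20): s=d/(1+C["k"]*(s@s))
    return -C["R"].T@C["t"], C["R"].T@np.array([s[0],s[1],1])
def onz(C,uv,z):
    o,d=ray(C,uv); return o+d*(z-o[2])/d[2]
def proj(C,p):
    q=C["R"]@np.array(p)+C["t"]; s=q[:2]/q[2]; return C["c"]+C["f"]*s*(1+C["k"]*(s@s))
def rows(C,uvs,z): return np.array([onz(C,u,z) for u in uvs])
E
python3 - <<'E'
from h import *
C=cam("top"); s=512/800
for n,u,z in [("rack",(288,330),.03),("b1",(281,298),.052),("b2",(283,327),.052),("b3",(287,356),.052),("mat",(388,354),.003),("anvil",(478,283),.062),("housing",(557,290),.068),("tread",(600,327),.085)]:
    print(n,onz(C,np.array(u)*s,z).round(3))
f=cv2.imread("pics/top0.png"); h=cv2.cvtColor(f,cv2.COLOR_BGR2HSV)
m=cv2.inRange(h,(50,120,60),(80,255,255)); m=cv2.morphologyEx(m,cv2.MORPH_CLOSE,np.ones((3,3)))
for c in cv2.findContours(m,0,2)[0]:
    if cv2.contourArea(c)>500:
        b=cv2.boxPoints(cv2.minAreaRect(c)); P=rows(C,b,.003); print("mat",P.mean(0).round(4),P.round(3).tolist())
w=cam("wrist"); R=w["R"]; o=-R.T@w["t"]; st=robot.observe(); print("wristcam",o, "fwd",R[2],"right",R[0],w["f"],w["c"],st["tool_pos"])
E
```

```text
rack [0.517 0.277 0.03 ]
b1 [0.572 0.287 0.052]
b2 [0.519 0.282 0.052]
b3 [0.468 0.273 0.052]
mat [0.475 0.097 0.003]
anvil [ 0.595 -0.065  0.062]
housing [ 0.581 -0.204  0.068]
tread [ 0.512 -0.272  0.085]
mat [ 0.3024 -0.1732  0.003 ] [[0.232, -0.092, 0.003], [0.397, -0.129, 0.003], [0.372, -0.256, 0.003], [0.208, -0.216, 0.003]]
mat [0.4756 0.0986 0.003 ] [[0.399, 0.169, 0.003], [0.565, 0.155, 0.003], [0.552, 0.027, 0.003], [0.387, 0.044, 0.003]]
wristcam [0.06301026 0.60235255 0.37312142] fwd [ 0.30339413 -0.07393458 -0.94999246] right [ 0.23292662  0.97249345 -0.0012972 ] 343.0550692829038 [257.32255822 191.96516277] [0.13889108 0.58348623 0.30318993]
```

```bash
cat > snap.py <<'E'
from h import *
def snap(name):
    C=cam("wrist"); f=robot.grab_frame("wrist"); cv2.imwrite(f"pics/{name}.png",f)
    np.savez(f"pics/{name}.npz",**C)
    cv2.imwrite(f"pics/{name}b.png",cv2.resize(f,(800,600),interpolation=cv2.INTER_CUBIC))
def load(name):
    return cv2.imread(f"pics/{name}.png"), dict(np.load(f"pics/{name}.npz"))
E
python3 - <<'E'
from snap import *
robot.move_pose([0.48,0.28,0.28],[180,0,180]); robot.pause(.3); snap("rack1")
robot.move_pose([0.51,-0.12,0.33],[180,0,180]); robot.pause(.3); snap("press1")
print(robot.observe()["time"],robot.observe()["q"].round(1))
E
```

```text
3.975 [-27.5  -6.9  -4.5  92.4   0.  -27.6]
```

View pics/rack1b.png

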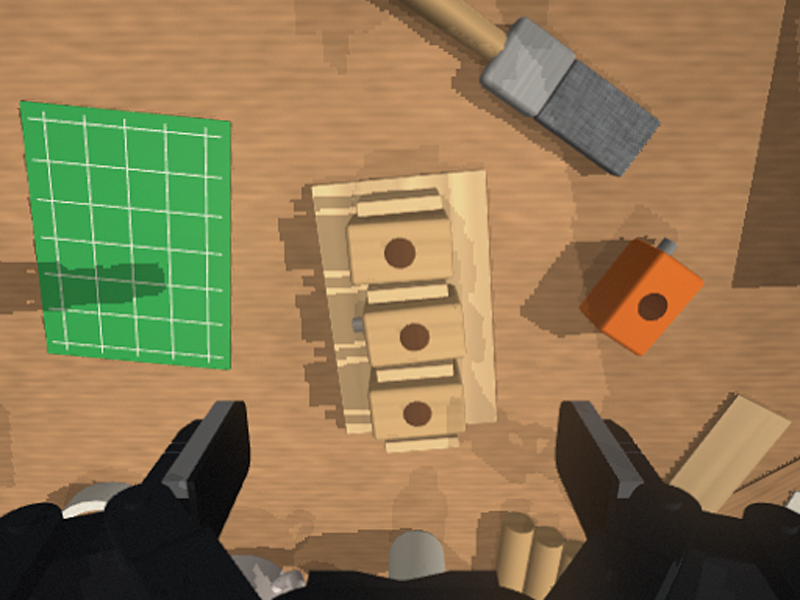

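View pics/press1b.png

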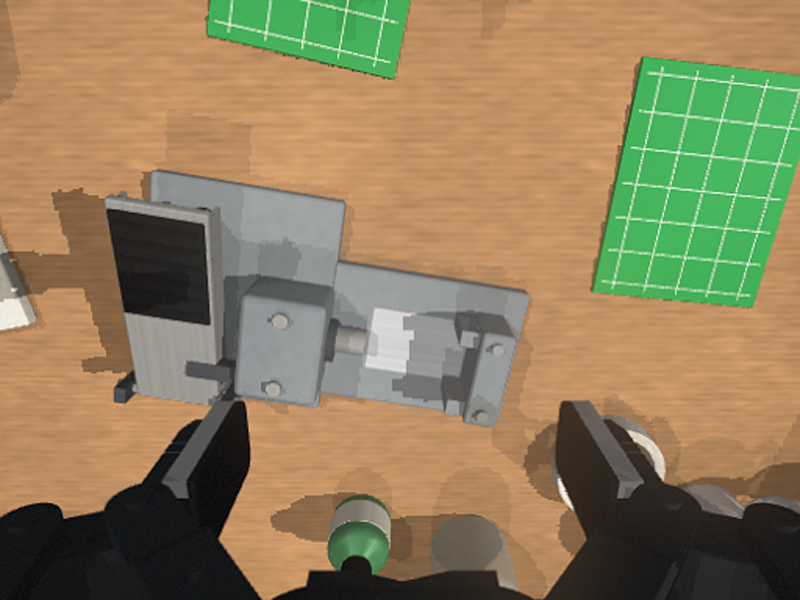

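The wrist picture of the rack shows the pin at (357,324), on the left (-y) end of the middle block (415,335). The outer blocks at (400,250) and (417,412) have no visible pin, and the orange one at (643,297) is the look-alike. In the press picture the ram is at (350,340), the anvil at (490,375) on the +y side and the tread at (158,265). I'll confirm with an enlarged crop and a matching crop of the press.

```bash
python3 - <<'E'
import cv2,numpy as np
a=cv2.imread("pics/rack1.png")[165:300,190:325]; b=cv2.imread("pics/press1.png")[160:280,205:345]
a=cv2.resize(a,(540,540),interpolation=cv2.INTER_CUBIC)
cv2.imwrite("pics/crop1.png",a)   # x4, origin (190,165)
b=cv2.imread("pics/press1.png")[100:285,55:345]; cv2.imwrite("pics/crop2.png",cv2.resize(b,None,fx=2.75,fy=2.75,interpolation=cv2.INTER_CUBIC))
E
```

```text
(no output)
```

View pics/crop1.png

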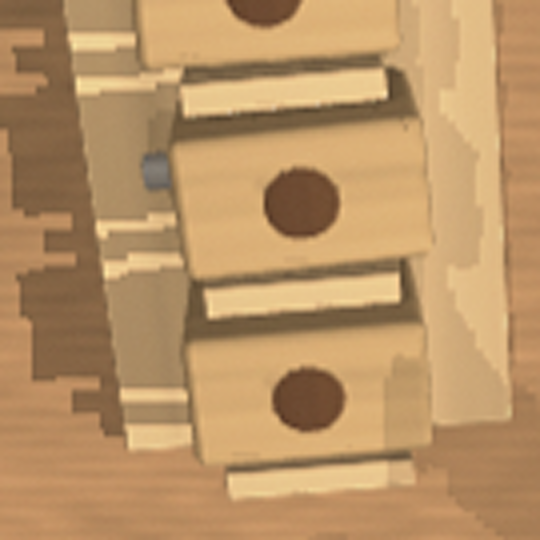

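View pics/crop2.png

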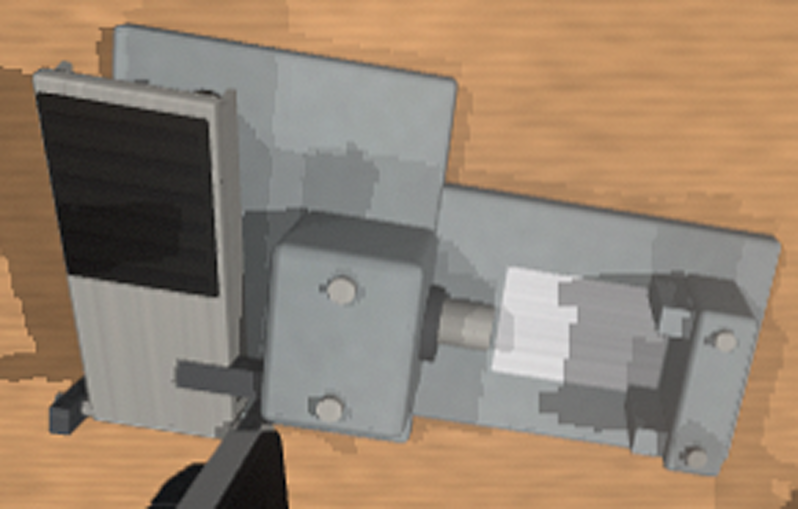

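The crop confirms it: the middle block has a grey pin at crop (157,170) on its left end, and the lower block's left end shows no pin. The press crop gives the anvil's top edge from (698,312) to (667,465), the housing's front edge from (425,262) to (408,440), and the tread corners (37,93), (210,120), (217,296), (67,273).

```bash
python3 - <<'E'
from snap import *
f,C=load("rack1")
k=rows(C,np.array([(174,143),(418,117),(432,249),(191,280)])/4+[190,165],.052); 
print("block c",k.mean(0).round(4),"len",np.linalg.norm(k[1]-k[0]),np.linalg.norm(k[2]-k[3]),"wid",np.linalg.norm(k[3]-k[0]),np.linalg.norm(k[2]-k[1]))
y=(k[1]-k[0])+(k[2]-k[3]); x=(k[3]-k[0])+(k[2]-k[1]); a=lambda v:np.degrees(np.arctan2(v[1],v[0]))
print("yaw from y",a(y)-90,"from x",a(x))
h=rows(C,[np.array(p)/4+[190,165] for p in [(301,203)]],.052); print("spot",h.round(4))
print("fin/rack: other block spots",rows(C,np.array([(265,0),(308,399)])/4+[190,165],.052).round(4).tolist())
f,C=load("press1"); P=lambda l,z:rows(C,np.array(l)/2.75+[55,100],z)
an=P([(700,313),(667,465)],.062); an2=P([(757,318),(720,474)],.062); ho=P([(425,262),(408,440)],.068); ho2=P([(273,258),(265,420)],.068)
sc=P([(725,340),(694,457),(341,290),(329,407)],.064)
tr=P([(37,93),(210,120),(217,296),(67,273)],.085); bed=P([(505,267),(492,370)],.014)
for n,v in dict(an=an,an2=an2,ho=ho,ho2=ho2,sc=sc,tr=tr,white=bed).items(): print(n,v[:,:2].round(4).tolist(),"c",v.mean(0)[:2].round(4),"ang",a(v[1]-v[0]).round(1))
v=(sc[0]+sc[1]-sc[2]-sc[3]); print("y axis via screws yaw",a(v)-90)
print("ram tip",P([(497,325)],.0255))
E
```

```text
block c [0.522  0.2885 0.052 ] len 0.05639218958103426 0.057743385455810405 wid 0.03484510158070896 0.033255938136074095
yaw from y 7.2129912285627995 from x 6.492046019585035
spot [[0.5231 0.2879 0.052 ]]
fin/rack: other block spots [[0.4744, 0.2795, 0.052], [0.5751, 0.29, 0.052]]
an [[0.5675, -0.0641], [0.6341, -0.0743]] c [ 0.6008 -0.0692] ang -8.8
an2 [[0.5696, -0.0419], [0.6384, -0.0525]] c [ 0.604  -0.0472] ang -8.7
ho [[0.5447, -0.1682], [0.6193, -0.1783]] c [ 0.582  -0.1732] ang -7.7
ho2 [[0.5431, -0.2247], [0.6105, -0.2343]] c [ 0.5768 -0.2295] ang -8.1
sc [[0.5779, -0.0542], [0.6293, -0.0638], [0.5573, -0.2013], [0.6068, -0.2096]] c [ 0.5928 -0.1322] ang -10.6
tr [[0.4792, -0.2933], [0.4884, -0.236], [0.5518, -0.2408], [0.543, -0.2934]] c [ 0.5156 -0.2659] ang 80.8
white [[0.5653, -0.1416], [0.6143, -0.1483]] c [ 0.5898 -0.145 ] ang -7.8
y axis via screws yaw -8.378341946904754
ram tip [[ 0.58764529 -0.1448636   0.0255    ]]
```

```bash
python3 - <<'E'
from snap import *
robot.move_pose([0.596,-0.09,0.26],[180,0,81.8]); robot.pause(.3); snap("press2")
print(robot.observe()["time"],robot.observe()["q"].round(1),robot.tip_reach)
C=load("press2")[1]; n=np.array([.596,-.0985,0]); a=np.radians(-8.2); ex=np.array([np.cos(a),np.sin(a),0]); ey=np.array([-np.sin(a),np.cos(a),0])
for t,x,y,z in [("anv",0,.03,.062),("chk-",-.021,.0165,.056),("chk+",.021,.0165,.056),("ram",0,-.048,.0255),("hous",0,-.076,.068)]: print(t,(proj(C,n+x*ex+y*ey+[0,0,z])*800/512).round(1))
E
```

```text
5.9333 [-21.    6.2   1.2  85.1  -0.   77.2] 0.0726
anv [400.5 245.7]
chk- [360.8 268.4]
chk+ [440.3 268.2]
ram [400.8 356.5]
hous [400.8 433.5]
```

View pics/press2b.png

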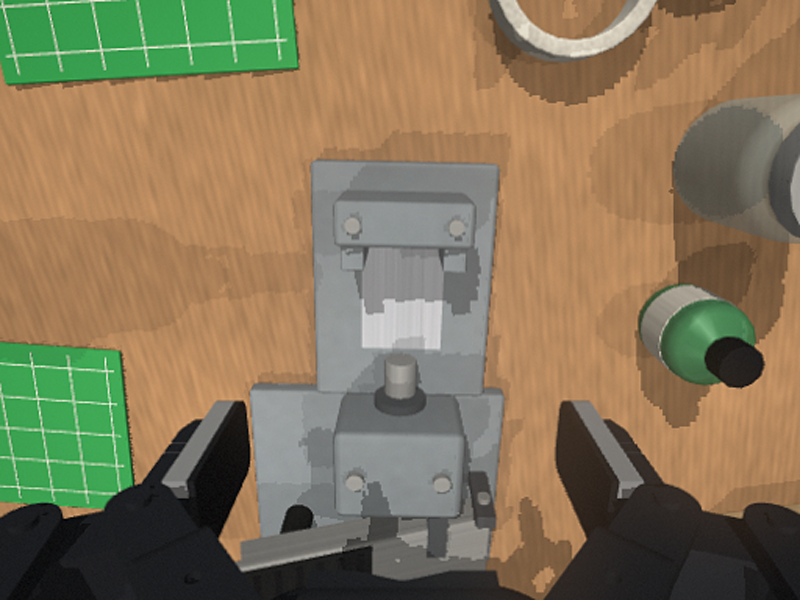

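The end-on view shows the anvil edge from (334,246) to (474,249), its screws at (352,226) and (456,228), the housing screws at (354,484) and (442,485), and the ram at (400,358). That agrees with my estimate to within 1-2 mm and about 1°, so I'll refine the nest pose and then move.

```bash
python3 - <<'E'
from snap import *
C=load("press2")[1]; P=lambda l,z:rows(C,np.array(l)*.64,z)
a=lambda v:np.degrees(np.arctan2(v[1],v[0]))
an=P([(334,246),(474,249)],.062); sc=P([(352,226),(456,228)],.063); hs=P([(354,484),(442,485)],.069); ho=P([(335,433),(463,434)],.068); ck=P([(365,259),(443,260)],.056); ram=P([(400,356)],.0255)
for n,v in dict(an=an,sc=sc,hs=hs,ho=ho,ck=ck).items(): print(n,v.mean(0).round(4),"ang",a(v[1]-v[0]).round(2),np.linalg.norm(v[1]-v[0]).round(4))
print(ram, "yaw", a(sc.mean(0)-hs.mean(0))-90, a(an.mean(0)-ho.mean(0))-90)
E
```

```text
an [ 0.602 -0.07   0.062] ang -9.53 0.0714
sc [ 0.6035 -0.0594  0.063 ] ang -9.39 0.0522
hs [ 0.5787 -0.2065  0.069 ] ang -9.08 0.051
ho [ 0.5841 -0.1736  0.068 ] ang -8.82 0.0718
ck [ 0.6009 -0.0777  0.056 ] ang -9.04 0.041
[[ 0.58869768 -0.14557506  0.0255    ]] yaw -9.550778064215564 -9.75818554854682
```

```bash
python3 - <<'E'
from snap import *
x,y=.5230,.2883; o=[180,0,-173.1]
robot.move_pose([x,y,.20],o)
robot.line_to([x,y,.104],.12)
robot.set_gripper(.05)
s=robot.observe(); print(s["gripper_width"],s["gripper_force"],s["ft_force"],s["time"],s["tool_pos"],s["q"].round(1))
E
```

```text
0.05852217655207372 66.31346583366394 [-0.40026752 -1.39057345  6.06502771] 8.7 [0.5237998  0.28855113 0.10529408] [ 16.3   9.  -12.   68.9   0.    9.4]
```

```bash
python3 - <<'E'
from snap import *
robot.line_to([.5238,.2886,.20],.12)
s=robot.observe(); print(s["gripper_width"],s["ft_force"])
robot.move_pose([.4756,.0986,.20],[180,0,171.1])
robot.line_to([.4756,.0986,.115],.12)
g=robot.line_to([.4756,.0986,.098],.03,guard=4)
s=robot.observe(); print(g,s["tool_pos"],s["gripper_width"],s["ft_force"])
robot.set_gripper(.085); robot.line_to([.4756,.0986,.20],.15)
robot.move_pose([.4756,.0486,.22],[180,0,81.1]); robot.pause(.2); snap("mat1"); print(robot.observe()["time"])
E
```

```text
0.058247114746457745 [-0.52804062  0.00302836 -1.09442008]
True [0.47563689 0.09856797 0.10029422] 0.058378776649129015 [-0.89155116 -1.08821711  4.75996232]
14.575
```

View pics/mat1b.png

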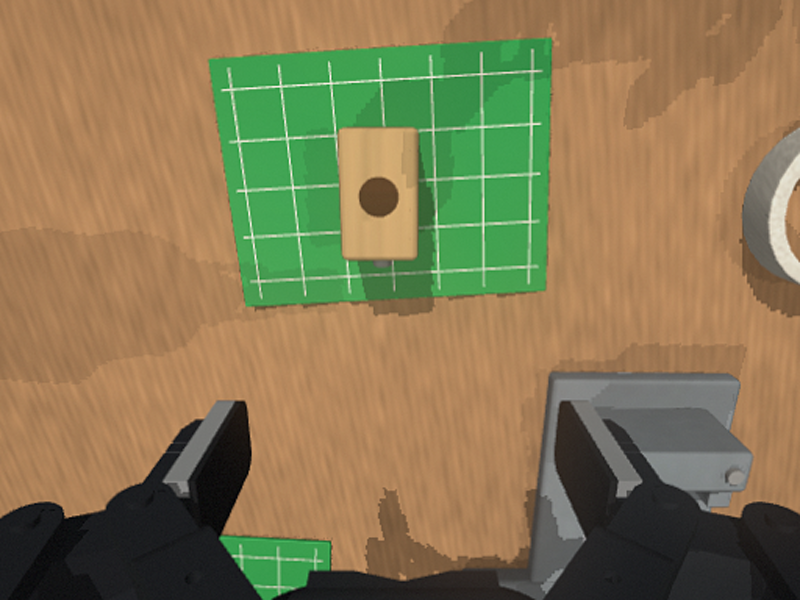

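The block stands upright on the mat with its top spot at (379,197). Its pin shows at (382,263), pointing to -y, and it lines up with the tool. Next I regrip it over the long sides and load the nest.

```bash
python3 - <<'E'
from snap import *
C=load("mat1")[1]; p=onz(C,np.array([379,196.5])*.64,.047); c=rows(C,np.array([(340,128),(417,128),(417,260),(342,259)])*.64,.047).mean(0); print(p,c)
b=np.array([(p[0]+c[0])/2,(.0986+(p[1]+c[1])/2)/2]); print(b)
assert np.linalg.norm(b-[.4756,.0986])<.012
o=[180,0,81.1]
robot.move_pose([*b,.18],o); robot.line_to([*b,.088],.12); robot.set_gripper(.025)
s=robot.observe(); print(s["gripper_width"],s["gripper_force"],s["tool_pos"],s["ft_force"])
robot.line_to([*b,.19],.15)
a=np.radians(-8.9); n=np.array([.5966,-.0988])+(-.0045)*np.array([-np.sin(a),np.cos(a)])
print("target",n)
robot.move_pose([*n,.19],o); robot.line_to([*n,.155],.1); robot.pause(.2)
f=robot.grab_frame("side"); cv2.imwrite("pics/side1.png",f); snap("nest0"); print(robot.observe()["time"],robot.observe()["tool_pos"],robot.observe()["ft_force"])
i=load("nest0")[0]; cv2.imwrite("pics/two.png",np.vstack([cv2.resize(i[60:300,100:420],(640,480))[:330],cv2.resize(f[105:215,200:340],(343,270))[:, :343].copy() if 0 else cv2.copyMakeBorder(cv2.resize(f[105:215,200:340],(343,270)),0,0,0,297,0)]))
E
```

```text
[0.47492692 0.09913811 0.047     ] [0.47495953 0.09929412 0.047     ]
[0.47494323 0.09890806]
0.03512163405079309 60.91194033622742 [0.47529576 0.09892297 0.08851043] [-0.07999844  1.23692959  4.88794371]
target [ 0.5959038  -0.10324582]
18.9333 [ 0.59618785 -0.10338173  0.15561544] [ 0.29710558  0.51416728 -1.29401704]
```

View pics/two.png

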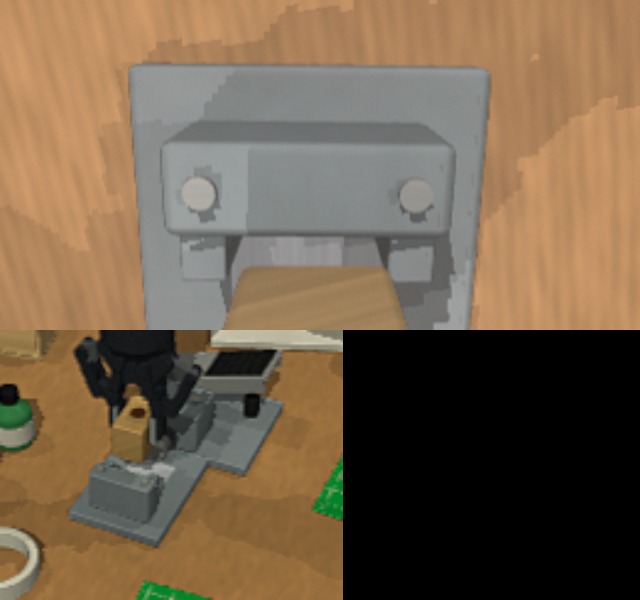

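The block hangs above the nest, pin towards the ram. The anvil's screws are at (199,193) and (415,195) in the crop, the cheek gap runs from 225 to 390, and the block's top edge from 245 to 387. From this close I can measure the remaining x error.

```bash
python3 - <<'E'
from snap import *
C=load("nest0")[1]; P=lambda l,z:rows(C,np.array(l)/2+[100,60],z)
a=np.radians(-8.9); ex=np.array([np.cos(a),np.sin(a)]); ey=np.array([-np.sin(a),np.cos(a)])
T=np.array([.59619,-.10338]); an=lambda v:np.degrees(np.arctan2(*(v[1]-v[0])[1::-1]))
zt=.1556-.0885+.003+.044
for n,l,z in [("screws",[(199,193),(415,195)],.063),("cheek in",[(225,260),(390,260)],.056),("anvil edge",[(165,234),(448,235)],.062),("bed",[(132,68),(489,70)],.014),("blocktop",[(245,267),(387,267)],zt)]:
    v=P(l,z); d=v.mean(0)[:2]-T; print(n,v.mean(0).round(4),"ang",an(v).round(2),"rel tool x,y mm",(d@ex*1e3).round(1),(d@ey*1e3).round(1),np.linalg.norm(v[1]-v[0]).round(4))
E
```

```text
screws [ 0.6034 -0.059   0.063 ] ang -9.54 rel tool x,y mm 0.3 44.9 0.0522
cheek in [ 0.6004 -0.0778  0.056 ] ang -9.01 rel tool x,y mm 0.2 25.9 0.0429
anvil edge [ 0.6016 -0.0693  0.062 ] ang -9.22 rel tool x,y mm 0.1 34.5 0.0701
bed [ 0.6084 -0.0323  0.014 ] ang -9.29 rel tool x,y mm 1.0 72.2 0.1063
blocktop [ 0.6051 -0.0609  0.1141] ang -9.01 rel tool x,y mm 2.2 43.4 0.0243
```

```bash
python3 - <<'E'
from snap import *
C=load("nest0")[1]; P=lambda l,z:rows(C,np.array(l)/2+[100,60],z)
a=np.radians(-9.2); ex=np.array([np.cos(a),np.sin(a)]); ey=np.array([-np.sin(a),np.cos(a)]); T=np.array([.59619,-.10338])
zb=.1556-.0885+.003
v=P([(244,267),(388,267)],zb); b=v.mean(0)[:2]-T; n=P([(165,234),(448,235)],.062).mean(0)[:2]-T; c=P([(225,260),(390,260)],.056).mean(0)[:2]-T
print("wid",np.linalg.norm(v[1]-v[0]),"block end x,y",b@ex,b@ey,"anvil",n@ex,n@ey,"cheek x",c@ex)
dx=((n@ex+c@ex)/2-b@ex); gap=(n-b)@ey; print("dx",dx,"gap to anvil",gap)
assert abs(dx)<.004 and 0<gap<.009
t=T+dx*ex+(gap-.0042)*ey; o=[180,0,80.8]; print(t)
robot.line_to([*t,.155],.05,rotation=o)
robot.line_to([*t,.115],.08)
g=robot.line_to([*t,.096],.025,guard=4); s=robot.observe(); print(g,s["tool_pos"],s["ft_force"],s["gripper_width"],s["time"])
E
```

```text
wid 0.03441890295065963 block end x,y 0.0022448893666068537 0.028732052366419413 anvil -8.766890429497869e-05 0.03451042305218709 cheek x 0.00010408778927970212
dx -0.002236679924114492 gap to anvil 0.005778370685767679
[ 0.59423444 -0.10146433]
True [ 0.59418152 -0.101422    0.09953757] [-0.39544309  0.22247752  4.94830836] 0.03511797130931061 20.4417
```

```bash
python3 - <<'E'
from snap import *
o=[180,0,80.8]; t=[.59418,-.10142]
robot.set_gripper(.085); robot.line_to([*t,.20],.15); robot.pause(.1)
a=np.radians(-9.2); ex=np.array([np.cos(a),np.sin(a)]); ey=np.array([-np.sin(a),np.cos(a)]); n=np.array(t)+.0042*ey
p0=n-.0579*ex-.178*ey; p1=n-.065*ex-.178*ey
np.save("pad.npy",[p0,p1]); print(p0,p1)
robot.move_pose([*(n+.045*ey-.09*0*ex),.26],o) if 0 else None
robot.move_pose([.55,-.16,.30],[180,0,180]); robot.pause(.2); snap("loaded")
robot.set_gripper(0)
robot.move_pose([*p0,.20],o); robot.line_to([*p0,.165],.1); s=robot.observe(); print(s["tool_pos"],s["ft_force"],s["time"],s["gripper_width"])
# numeric check of the block's top (beech mask) in the loaded picture
f,C=load("loaded"); q=proj(C,[*(n-.004*ey),.058]); q_=q.round().astype(int); print(q)
h=cv2.cvtColor(f,cv2.COLOR_BGR2HSV); m=cv2.inRange(h,(8,40,120),(25,160,255)); np.set_printoptions(linewidth=200)
cs=[c for c in cv2.findContours(m,0,2)[0] if cv2.contourArea(c)>60]
print([(np.round(cv2.minAreaRect(c)[0]),np.round(cv2.minAreaRect(c)[1]),round(cv2.minAreaRect(c)[2])) for c in cs if cv2.pointPolygonTest(c,(float(q[0]+8),float(q[1]-8)),True)>-15])
E
```

```text
[ 0.50923746 -0.26372716] [ 0.50222879 -0.26259201]
[ 0.50913237 -0.26351099  0.16484399] [1.45635799 0.31432915 0.4693734 ] 26.425 -0.00015699980319815927
[317.45156224 211.24756669]
[(array([256., 192.]), array([383., 511.]), 90)]
```

```bash
python3 - <<'E'
from snap import *
p0,p1=np.load("pad.npy"); base=robot.observe()["ft_force"]
for z in (.155,.145,.135,.130,.127,.125,.1235,.122,.1205,.119):
    f=np.clip((.158-z)/.035,0,1); p=p0+f*(p1-p0)
    g=robot.line_to([*p,z],.03,guard=25); s=robot.observe(); d=s["ft_force"]-base
    print(z,g,s["tool_pos"].round(4),d.round(1),round(s["time"],2))
    if g or d[2]>24: break
robot.pause(.3); s=robot.observe(); print(s["tool_pos"].round(4),(s["ft_force"]-base).round(1))
E
```

```text
0.155 False [ 0.5087 -0.2639  0.1553] [-1.7 -1.9  2.8] 26.91
0.145 False [ 0.5066 -0.2635  0.145 ] [-3.3 -2.4  3.7] 27.4
0.135 False [ 0.5048 -0.2631  0.1354] [-2.1 -2.4  5.5] 27.89
0.13 False [ 0.5041 -0.263   0.1305] [-0.7 -2.7  4.3] 28.21
0.127 False [ 0.5037 -0.263   0.1277] [ 0.2 -3.5  6.3] 28.46
0.125 False [ 0.5035 -0.263   0.1259] [ 0.  -1.7  6.5] 28.71
0.1235 False [ 0.5034 -0.2629  0.1247] [ 0.7 -2.1  7.2] 28.96
0.122 False [ 0.5034 -0.2629  0.1235] [-0.5 -0.2 10.8] 29.21
0.1205 False [ 0.5034 -0.2629  0.1232] [-4.6  2.8 20.7] 29.46
0.119 False [ 0.5035 -0.263   0.1229] [-9.2  6.1 30.7] 29.71
[ 0.5035 -0.263   0.1229] [-8.7  5.5 30.5]
```

The stop was reached: the force rose steeply at a tip height of about 50.5 mm. I'll release the pedal slowly and check.

```bash
python3 - <<'E'
from snap import *
p0,p1=np.load("pad.npy")
robot.line_to([*p0,.165],.08); robot.line_to([*p0,.30],.2)
robot.move_pose([.55,-.16,.30],[180,0,180]); robot.pause(.3); snap("after")
f0=load("loaded")[0]; f1=load("after")[0]
side=robot.grab_frame("side")
c=lambda f:cv2.resize(f[100:270,60:400],(680,340))[:, :]
A=np.hstack([cv2.resize(f[100:250,100:350],(400,240)) for f in(f0,f1)])
B=cv2.resize(side[100:235,190:415],(600,360)); B=cv2.copyMakeBorder(B,0,0,0,200,0)
cv2.imwrite("pics/final.png",np.vstack([A,B])); print(robot.observe()["time"])
E
```

```text
33.3417
```

View pics/final.png

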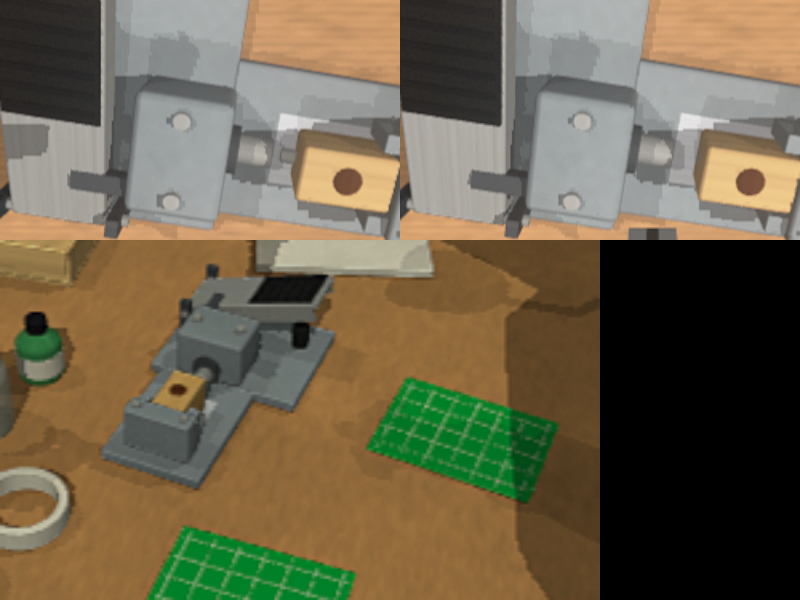

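Before pressing, the pin shows at (287,157). Afterwards, at (688,157), it is gone, and the block sits against the anvil with the ram and pedal back at rest.

```bash
python3 -c "
from plant import robot
print(robot.job_done())"
```

```text
the job is handed in; nothing more can be done
None
```

The job is handed in at about 33 s: the pinned block went from the rack to the mat and into the press nest, the pedal was pressed to its stop and came back up, and the pictures show the pin pushed in and the block left in the nest.

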